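# Pack two bearing caps in a carton and close its flaps

## Task

Pack the two steel bearing caps, each standing in the insert pocket of its own width: lower them in one at a time, do not let them fall. The wide cap comes out of its rack only held by its two ends and goes into the carton only held across its two sides, so stand it on the bench in between and take it again. When both sit fully home, fold the carton's short flap down flat and then the long flap over it, and leave the valve, the spring and the caliper where they are.

Things in the scene. Friction and masses are not known exactly. Their poses are not given: they have to be found in the camera images.
- cap_wide: wide bearing cap: plain steel arched block on two feet, 30 mm thick along its x, 64 mm long along its y, 40 mm high; the end faces (+y, -y) and side faces (+x, -x) are flat. Origin: centre of its underside. It starts in the middle slot of the rack, standing on the rack's base, axes parallel to the rack's; mass about 0.4 kg.
- cap_narrow: narrow bearing cap: plain steel arched block on two feet, 18 mm thick along its x, 64 mm long along its y, 40 mm high; the end faces (+y, -y) and side faces (+x, -x) are flat. Origin: centre of its underside. It starts standing free on the bench; mass about 0.24 kg.
- rack: fixed aluminium rack: base 104 (x) x 60 (y) x 6 mm with four upright plates 3 mm thick, 54 mm long (y), reaching 52 mm above the bench; the middle slot is 34 mm wide. The wide cap's ends stick out 5 mm beyond the plates at +y and -y. Origin: centre of its underside.
- carton: fixed open cardboard carton, outside 170 (x) x 81 (y) x 75 mm high, walls and floor 4 mm. Origin: centre of its underside. The pockets lie in a row along its x; caps stand in them with their length along the carton's y. A short flap is hinged on its -y wall, a long flap on its +y wall, both starting open, leaning outwards.
- insert_wide: light grey packing insert (pocket floor dark), a fixed block 80 (x) x 72 (y) x 19 mm high on the carton's floor, with one pocket open above, centred in it: 36 mm wide along x, 72 mm long along y (wall to wall), 14 mm deep (pocket floor 5 mm above the insert's underside). Origin: centre of its underside, axes parallel to the carton's. In either half of the carton. For the wide cap.
- insert_narrow: light grey packing insert (pocket floor dark), a fixed block 80 (x) x 72 (y) x 19 mm high on the carton's floor, with one pocket open above, centred in it: 24 mm wide along x, 72 mm long along y (wall to wall), 14 mm deep (pocket floor 5 mm above the insert's underside). Origin: centre of its underside, axes parallel to the carton's. In either half of the carton. For the narrow cap.
- insert_wide_floor (a point): centre of the wide pocket's floor
- insert_narrow_floor (a point): centre of the narrow pocket's floor
- flap_short (a joint): angle of the short flap (38 mm long, 168 mm wide, 3.5 mm thick, on the -y wall): 0 = closed, level and pointing inwards, 1.57 = upright, to 2.6 = leaning far out. Light; friction holds it where it is left.
- flap_long (a joint): angle of the long flap (76 mm long, 168 mm wide, 3.5 mm thick, on the +y wall, covers the whole top when closed): same meaning.
- flap_short_hinge (a point): middle of the short flap's hinge line (the line runs along the carton's x), 77 mm above the bench
- flap_long_hinge (a point): middle of the long flap's hinge line, 81 mm above the bench
- flap_short_edge (a point): middle of the short flap's free edge
- flap_long_edge (a point): middle of the long flap's free edge
- valve: bystander: engine valve standing on its 34 mm head, stem up, 105 mm high; origin at the centre of its underside
- spring: bystander: valve spring with retainer, upright, 31 mm across, 44 mm high; origin at the centre of its underside
- caliper: bystander: caliper lying flat, 170 mm long along its y, jaws to its +x, 12 mm high; origin under its middle
Things that resemble listed ones, but are neither listed nor needed, are in the scene too. Leave any blue look-alike of the cap_wide alone.

How it is judged:
On the way, in this order (a step that is already met when the one before it is completed fails the run):
1. both caps sit home in their pockets while both flaps are still open (horizontal distance between cap_wide and insert_wide_floor below 0.008 m and z of cap_wide in the frame of insert_wide_floor below 0.003 m and angle between each of cap_wide, cap_narrow's own z axis and vertical below 0.08 rad and angle between the y axis of cap_wide and the y axis of insert_wide, either way round below 0.12 rad and linear speed of each of cap_wide, cap_narrow below 0.02 m/s and horizontal distance between cap_narrow and insert_narrow_floor below 0.008 m and z of cap_narrow in the frame of insert_narrow_floor below 0.003 m and angle between the y axis of cap_narrow and the y axis of insert_narrow, either way round below 0.12 rad and value of joint each of flap_short, flap_long above 0.8 rad), for 0.2 s.
2. the short flap is folded down while the long flap is still open (value of joint flap_short below 0.15 rad and value of joint flap_long above 0.5 rad), for 0.1 s.
At the end, for the whole second after the job is handed in: each cap stands in the pocket of its own width (within 8 mm of the pocket's centre, underside within 3 mm of its floor, upright to 0.08 rad, in line to 0.12 rad, at rest), and both flaps are folded down to within 0.15 rad of flat (horizontal distance between cap_wide and insert_wide_floor below 0.008 m and z of cap_wide in the frame of insert_wide_floor below 0.003 m and angle between each of cap_wide, cap_narrow's own z axis and vertical below 0.08 rad and angle between the y axis of cap_wide and the y axis of insert_wide, either way round below 0.12 rad and linear speed of each of cap_wide, cap_narrow below 0.02 m/s and horizontal distance between cap_narrow and insert_narrow_floor below 0.008 m and z of cap_narrow in the frame of insert_narrow_floor below 0.003 m and angle between the y axis of cap_narrow and the y axis of insert_narrow, either way round below 0.12 rad and value of joint each of flap_short, flap_long below 0.15 rad); the robot touches nothing.
It fails at once if the wide cap falls or is thrown down inside the carton (faster than 0.6 m/s below its rim) (x of cap_wide in the frame of carton between -0.08 and 0.08 m and y of cap_wide in the frame of carton between -0.04 and 0.04 m and z of cap_wide in the frame of carton below 0.07 m and linear speed of cap_wide above 0.6 m/s).
It fails at once if the narrow cap falls or is thrown down inside the carton (faster than 0.6 m/s below its rim) (x of cap_narrow in the frame of carton between -0.08 and 0.08 m and y of cap_narrow in the frame of carton between -0.04 and 0.04 m and z of cap_narrow in the frame of carton below 0.07 m and linear speed of cap_narrow above 0.6 m/s).
It fails at once if the valve is moved more than 30 mm or knocked over (distance of valve from where it was at the start of the episode above 0.03 m or angle between valve's own z axis and vertical above 0.6 rad).
It fails at once if the spring is moved more than 30 mm or knocked over (distance of spring from where it was at the start of the episode above 0.03 m or angle between spring's own z axis and vertical above 0.6 rad).
It fails at once if the caliper is moved more than 30 mm or knocked over (distance of caliper from where it was at the start of the episode above 0.03 m or angle between caliper's own z axis and vertical above 0.6 rad).
It also fails if it takes over 72 s, if anything falls off the work surface, if the arm or the gripper's body presses on something with over 40 N, if the wrist force passes 120 N, or if a joint passes its speed limit or range.

## Robot

A 6-joint arm with a two-finger parallel gripper is mounted at the origin on the work surface. World frame = base frame: x ahead of the robot, y to its left, z up, the work surface at z = 0. Lengths are in m, angles in rad, forces in N, time in s.
With the tool pointing down it reaches from about 0.35 to 0.925 m from the base axis. Payload 6.4 kg.
Tool frame: the origin (TCP) lies midway between the tips of the shut fingers; the grasp point (between the pads) lies 19 mm behind it; z points along the fingers, y is the line along which they close (so a half turn about z gives the same grasp; the last joint's range is limited). The gripper opens to 94 mm and grips with 3 to 60 N. Pads are 16 mm wide; open, the fingers measure 119 mm over their backs; the gripper's body (75 mm by 177 mm) begins 78 mm behind the grasp point.
Start: joints at [1.174, 0.245, 1.558, -0, 1.339, -0.174], TCP at [0.144, 0.634, 0.205] pointing down, gripper open.
Joint ranges: [-3.13, 3.13], [-1.02, 2.26], [0.13, 2.54], [-0.95, 4.09], [0.21, 2.88], [-2.74, 2.74]. Speed limits (rad/s): [2.57, 2.57, 3.14, 3.14, 3.14, 3.14].

## Interface

Orientations are given as a rotation vector (axis times angle).
In Python, from station import sense, snapshot, workorder, recognise, masks_of gives the robot as it stands. The module is installed in compiled form; this text tells all that it offers.
- The arm moves only by the tool send_rows, never from a script. Its argument "series" is a list of rows, each a list of 2 entries, a list of its own where there are three numbers: the shift along the tool's x, y, z in mm, then the turn about the tool's z in rad. A call has 1 to 20 rows; each row is the pose to reach, as a shift and turn from the pose commanded when the call began, along the tool's axes at that moment; what a row does not reach only later rows make up. A row lasts 1/10 s, in which the tool goes at most 50 mm and 8.59 degrees, less where a joint would pass 70% of its speed; a pose out of reach is approached as far as the arm can. A call with a gripper value outside its range is refused whole. "hand" is the opening, from 0 (shut) to 1 (fully open), set as the call begins (left out, the last holds). The fingers move at their own pace and stop on an object; "force" is the grip in N (left out, the last holds). Time passes only in rows, so rows that repeat a pose let the fingers close. It gives the time, the measured TCP pose, the force, the opening and the grip force at its end, in the units of the state.
- sense(): the state, without advancing time (a new reading comes with each control period).
- snapshot(name): name is "scene" or "top"; returns a dict with "img" (420x560x3 uint8, red, green, blue), "fx", "fy", "cx", "cy" (pixels), "position" and "attitude" of the camera in the world. Camera axes: x right, y down, z forward; pixel columns grow to the right and rows downward; lengths in m; the calibration is good to about 2 mm. A picture is of the moment at which its call begins. There is no depth.
- workorder.sign_off(): hands the job in; it is judged then, once.
Trained networks look in the newest picture that a camera, given by its name, has taken for a name from the list of things; names that differ only in an ending like _2 or _b are one class to them, and where a whole thing is asked for, a point or a joint stands for the part that bears it (a point fixed in the world has none). Each returns a list of dicts, best first, with "conf" (0 to 1); they miss things now and then, are a little off and sometimes report something else, mostly with a low value. They report only what shows in the picture. A call takes as long as a camera call. They do not tell look-alikes from the thing itself.
- recognise(camera, thing): "centre" ([x, y, z] in m, in world coordinates, good to about 4 mm: the middle of the surface that is visible of it).
- masks_of(camera, thing): "region" (420x560 bool, what is visible of it).
The state is a dict: "t": time; "joints": joint angles; "qd": joint speeds; "tau": joint torques, N m; "tcp_pos": TCP position; "tool_rot": TCP orientation; "ft_force": force on the tool from outside, world axes, zero at the start; "ft_torque": the same for the moment, N m; "grip_width": finger opening in m; "grasp_force": force on a finger pad.
Only numpy, scipy, OpenCV 4.12 (cv2) and the standard library are available. Lean on these libraries where they do the work, as an engineer would, in place of code of your own. Each camera call takes 0.05 s, during which the arm holds its last target. There are 200 camera calls.

## Working session

There is one attempt and no reset: what is moved stays moved. The work goes in short steps, Python scripts to look and compute and a tool call to move; the robot and the scene stay as the last step left them, time stands still between calls to the robot, and variables do not carry over. Pictures are saved under pics/ and viewed, at most 10 in all, crops included, and the job is handed in when it is done.

Besides the shell and the picture viewer there is one more tool, called after ">>>" as name([rows], argument=value, ...), one row to a line, values as JSON. send_rows: Moves the arm, as the interface text tells. Its arguments: {"type":"object","properties":{"series":{"type":"array"},"hand":{"type":"number"},"force":{"type":"number"}},"required":["series"]}

```bash
mkdir -p pics; cat > h.py <<'E'
import numpy as np, cv2
from scipy.spatial.transform import Rotation as R
from station import sense, snapshot, workorder, recognise, masks_of
def Rm(a):
    a=np.array(a,float)
    return a if a.shape==(3,3) else (R.from_rotvec(a).as_matrix() if a.shape==(3,) else R.from_quat(a).as_matrix())
def save(s,n): cv2.imwrite('pics/'+n,s['img'][:,:,::-1])
def onplane(s,px,z):
    px=np.atleast_2d(px).astype(float)
    d=np.c_[(px[:,0]-s['cx'])/s['fx'],(px[:,1]-s['cy'])/s['fy'],np.ones(len(px))]@Rm(s['attitude']).T
    p=np.array(s['position']); return p+d*((z-p[2])/d[:,2])[:,None]
def proj(s,P):
    c=(np.atleast_2d(P)-np.array(s['position']))@Rm(s['attitude'])
    return np.c_[c[:,0]/c[:,2]*s['fx']+s['cx'],c[:,1]/c[:,2]*s['fy']+s['cy']]
E
python3 - <<'E'
from h import *
np.set_printoptions(precision=3,suppress=True)
for n in ['scene','top']:
    s=snapshot(n); save(s,n+'0.png'); print(n,s['fx'],s['position'],s['attitude'])
    for t in ['cap_wide','cap_narrow','rack','carton','insert_wide','insert_narrow','flap_short','flap_long','valve','spring','caliper']:
        print(t,[(np.round(r['conf'],2),np.round(r['centre'],3).tolist(),proj(s,r['centre'])[0].round().tolist()) for r in recognise(n,t)])
print(sense())
E
```

```text
scene 387.1699969175438 [1.015 0.382 0.673] [-1.267 -2.339  0.895]
cap_wide [(np.float64(0.86), [0.546, 0.26, 0.05], [359.0, 240.0]), (np.float64(0.72), [0.68, 0.198, 0.037], [297.0, 277.0])]
cap_narrow [(np.float64(0.76), [0.458, 0.082, 0.036], [305.0, 183.0]), (np.float64(0.66), [0.711, 0.004, 0.012], [209.0, 250.0])]
rack [(np.float64(0.9), [0.562, 0.253, 0.03], [351.0, 249.0])]
carton [(np.float64(0.98), [0.612, -0.119, 0.076], [191.0, 177.0])]
insert_wide []
insert_narrow [(np.float64(0.66), [0.613, -0.121, 0.073], [191.0, 178.0])]
flap_short []
flap_long [(np.float64(0.91), [0.619, -0.09, 0.124], [196.0, 168.0]), (np.float64(0.46), [0.711, 0.004, 0.012], [209.0, 250.0])]
valve [(np.float64(0.7), [0.711, 0.005, 0.008], [210.0, 251.0])]
spring [(np.float64(0.62), [0.789, 0.168, 0.045], [250.0, 313.0])]
caliper [(np.float64(0.67), [0.396, 0.348, 0.012], [423.0, 221.0]), (np.float64(0.32), [0.545, 0.262, 0.049], [361.0, 240.0])]
top 429.13561835572307 [0.431 0.086 1.122] [-2.173  2.166 -0.116]
cap_wide [(np.float64(0.69), [0.672, 0.191, 0.042], [242.0, 153.0]), (np.float64(0.3), [0
[... 643 characters left out ...]
), (np.float64(0.44), [0.56, -0.141, 0.026], [371.0, 198.0])]
valve [(np.float64(0.6), [0.709, 0.011, 0.008], [311.0, 143.0])]
spring [(np.float64(0.59), [0.779, 0.155, 0.047], [256.0, 113.0])]
caliper [(np.float64(0.63), [0.391, 0.347, 0.01], [181.0, 264.0])]
{'t': 1.2, 'joints': array([ 1.174,  0.245,  1.558, -0.   ,  1.339, -0.174]), 'qd': array([ 0.001, -0.002, -0.   ,  0.   ,  0.   , -0.001]), 'tau': array([  0.001, -41.582, -31.489,   0.069,   0.029,  -0.   ]), 'tcp_pos': array([0.144, 0.634, 0.205]), 'tool_rot': array([ 0.349,  3.122, -0.   ]), 'ft_force': array([0.12 , 0.611, 0.682]), 'ft_torque': array([-0.043, -0.014,  0.001]), 'grasp_force': 0.0, 'grip_width': 0.09361965366266845}
```

View pics/scene0.png

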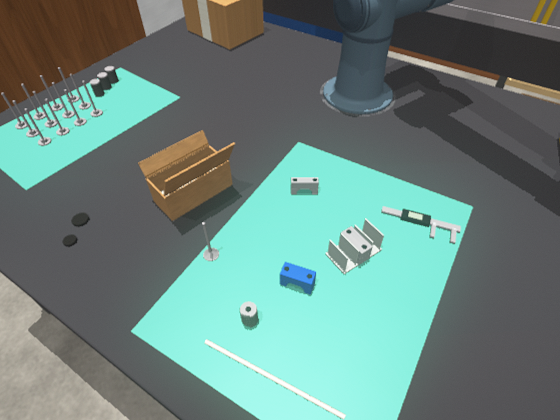

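```bash
python3 -c "
import cv2
i=cv2.imread('pics/top0.png')[80:300,150:430]
cv2.imwrite('pics/top0c.png',cv2.resize(i,None,fx=2.7,fy=2.7,interpolation=cv2.INTER_CUBIC))"
```

```text
(no output)
```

View pics/top0c.png

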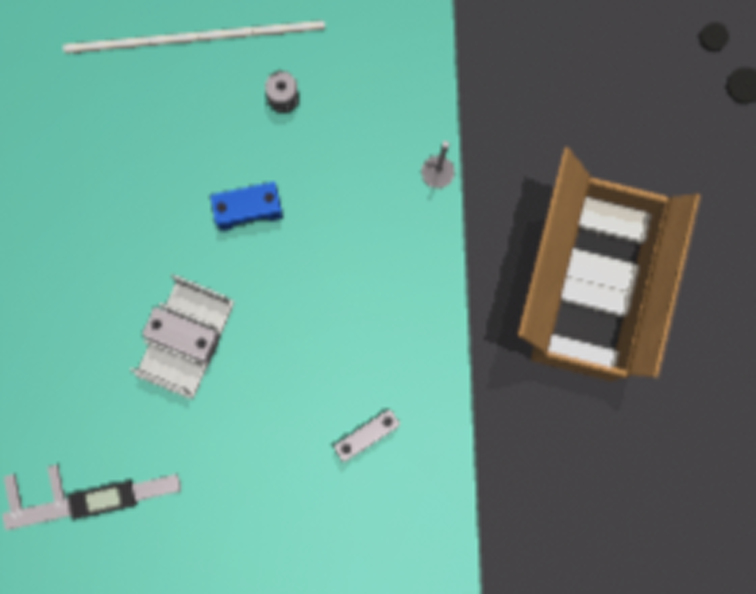

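```bash
cat > fit.py <<'E'
from h import *
from scipy.optimize import minimize
def box(c,sz,Rz,tilt=None):  # corners of box given by min/max in local frame
    lo,hi=sz; P=np.array([[x,y,z] for x in(lo[0],hi[0]) for y in(lo[1],hi[1]) for z in(lo[2],hi[2])],float)
    if tilt is not None: P=tilt(P)
    return P@R.from_euler('z',Rz).as_matrix().T+np.array(c)
K=4
def render(s,boxes):
    m=np.zeros((420*K,560*K),np.uint8)
    for b in boxes:
        h=cv2.convexHull(((proj(s,b)+.5)*K).astype(np.float32))
        cv2.fillConvexPoly(m,np.round(h*16).astype(np.int32),255,shift=4)
    return cv2.resize(m,(560,420),interpolation=cv2.INTER_AREA)/255.
def fit(model,p0,step,views):
    def cost(p):
        b=model(p); c=0
        for s,m in views:
            r=render(s,b); c+=1-np.minimum(r,m).sum()/np.maximum(r,m).sum()
        return c
    p0=np.array(p0,float); sim=np.vstack([p0]+[p0+np.eye(len(p0))[i]*step[i] for i in range(len(p0))])
    for _ in range(2):
        o=minimize(cost,p0,method='Nelder-Mead',options=dict(initial_simplex=sim,maxiter=250,xatol=1e-4,fatol=1e-4))
        p0=o.x; sim=np.vstack([p0]+[p0-np.eye(len(p0))[i]*step[i]/2 for i in range(len(p0))])
    return o.x,o.fun
def cap(w): return lambda p: [box([p[0],p[1],p[3]],([-w/2,-.032,0],[w/2,.032,.04]),p[2])]
def carton(p):
    x,y,a,s,l=p; B=[box([x,y,0],([-.085,-.0405,0],[.085,.0405,.075]),a)]
    def flap(ys,h,L,th):
        def t(P):
            Q=P.copy(); d=P[:,1]; n=P[:,2]
            Q[:,1]=ys*(.0405-d*np.cos(th)-n*np.sin(th)*-1*0-0); Q[:,2]=h+d*np.sin(th)+n*0
            Q[:,1]+=ys*n*np.sin(th); Q[:,2]+=n*np.cos(th)
            return Q
        return box([x,y,0],([-.084,0,-.00175],[.084,L,.00175]),a,t)
    return B+[flap(-1,.077,.038,s),flap(1,.081,.076,l)]
E
cat > m1.py <<'E'
from fit import *
import pickle
np.set_printoptions(precision=4,suppress=True)
S={n:snapshot(n) for n in('scene','top')}
V={}
for t in ('cap_wide','cap_narrow','rack'):
    for n in S:
        print(t,n,[(round(float(r['conf']),2),int(r['region'].sum()),np.argwhere(r['region']).mean(0)[::-1].round().tolist()) for r in (V.setdefault((t,n),masks_of(n,t)))])
for n in S:
    hsv=cv2.cvtColor(S[n]['img'],cv2.COLOR_RGB2HSV)
    b=((hsv[...,0]>5)&(hsv[...,0]<25)&(hsv[...,1]>90)&(hsv[...,2]>30)).astype(np.uint8)
    c=proj(S[n],[.605,-.14,.08])[0]; 
    k,l,st,ce=cv2.connectedComponentsWithStats(b); i=[j for j in range(1,k) if st[j,4]>200 and np.hypot(*(ce[j]-c))<40]
    m=np.isin(l,i).astype(np.uint8); print(n,c,[(st[j],ce[j]) for j in i])
    cs,_=cv2.findContours(m,cv2.RETR_EXTERNAL,cv2.CHAIN_APPROX_NONE); f=np.zeros_like(m); cv2.drawContours(f,cs,-1,1,-1)
    V['carton',n]=f
pickle.dump((S,V),open('v.pkl','wb'))
cv=[(S[n],V['carton',n].astype(float)) for n in S]
for sub in (cv,cv[:1],cv[1:]): print('carton',fit(carton,[.605,-.14,-.2,1.9,1.8],[.01,.01,.05,.2,.2],sub))
E
python3 m1.py
```

```text
cap_wide scene [(0.77, 781, [297.0, 276.0]), (0.64, 527, [358.0, 243.0]), (0.52, 153, [210.0, 252.0]), (0.48, 5186, [187.0, 173.0])]
cap_wide top [(0.72, 322, [216.0, 204.0]), (0.66, 370, [241.0, 155.0]), (0.38, 2333, [375.0, 180.0])]
cap_narrow scene [(0.77, 389, [303.0, 184.0]), (0.68, 342, [248.0, 313.0]), (0.56, 737, [423.0, 221.0]), (0.47, 392, [359.0, 242.0])]
cap_narrow top [(0.74, 180, [285.0, 241.0]), (0.2, 694, [395.0, 185.0])]
rack scene [(0.69, 1297, [354.0, 247.0])]
rack top [(0.73, 637, [218.0, 205.0])]
scene [186.0052 170.3483] [(array([ 138,  130,   97,   91, 5043], dtype=int32), array([186.6109, 173.7906]))]
top [374.5379 177.5313] [(array([ 342,  135,   67,   86, 2274], dtype=int32), array([375.6772, 180.1724]))]
carton (array([ 0.5963, -0.1444, -0.245 ,  1.8619,  2.0612]), np.float64(0.04833838846831151))
carton (array([ 0.5969, -0.1445, -0.2436,  1.8653,  2.0172]), np.float64(0.017933090186479927))
carton (array([ 0.5966, -0.14  , -0.2499,  1.9981,  2.0022]), np.float64(0.019458401569732997))
```

```bash
cat > m2.py <<'E'
from fit import *
import pickle
np.set_printoptions(precision=4,suppress=True)
S,V=pickle.load(open('v.pkl','rb'))
def pick(t,n,P):
    c=proj(S[n],P)[0]; return min(V[t,n],key=lambda r:np.hypot(*(np.argwhere(r['region']).mean(0)[::-1]-c)))['region'].astype(float)
for t,w,P,p0 in (('cap_wide',.03,[.545,.255,.04],[.545,.255,.4,.006]),('cap_narrow',.018,[.455,.08,.03],[.455,.08,-.95,0.])):
    vs=[(S[n],pick(t,n,P)) for n in S]
    if t=='cap_wide':  # yaw guess from top mask
        pass
    for sub in (vs,vs[1:]):
        m=cap(w) if len(sub)==2 else (lambda q,z=p0[3]:cap(w)([*q[:3],z]))
        for y0 in np.arange(-1.5,1.5,.5): 
            r=fit(m,[p0[0],p0[1],y0]+([p0[3]] if len(sub)==2 else []),[.01,.01,.2,.005][:3 if len(sub)==1 else 4],sub)
            if y0==-1.5 or r[1]<best[1]: best=r
        print(t,len(sub),best)
def rk(p): return [box([p[0],p[1],0],([-.052,-.03,0],[.052,.03,.006]),p[2])]+[box([p[0],p[1],0],([a-.0015,-.027,0],[a+.0015,.027,.052]),p[2]) for a in(-.0505,-.0185,.0185,.0505)]+[box([p[0],p[1],0.006],([-.015,-.032,0],[.015,.032,.04]),p[2])]
vs=[]
for n in S:
    m=pick('rack',n,[.545,.255,.03])+pick('cap_wide',n,[.545,.255,.04]); vs.append((S[n],np.minimum(m,1)))
for sub in (vs,vs[:1],vs[1:]):
    print('rack',min((fit(rk,[.545,.255,y0],[.01,.01,.2],sub) for y0 in np.arange(-1.5,1.5,.5)),key=lambda r:r[1]))
# overlay on top view x4
c=cv2.resize(S['top']['img'][120:240,330:440],None,fx=6,fy=6,interpolation=cv2.INTER_CUBIC)[:,:,::-1].copy()
p=[.5964,-.1425,-.2455]
def line(P):
    q=((proj(S['top'],P)-[330,120]+.5)*6).round().astype(int); cv2.polylines(c,[q],True,(0,0,255),1)
for cx,w in((-.0405,.036),(.0405,.024)):
    Rz=R.from_euler('z',p[2]).as_matrix()
    for hw,hy,z in((w/2,.036,.009),(w/2,.036,.023),(.04,.036,.023)):
        line(np.array([[cx-hw,-hy,z],[cx+hw,-hy,z],[cx+hw,hy,z],[cx-hw,hy,z]])@Rz.T+[p[0],p[1],0])
line(np.array([[-.085,-.0405,.075],[.085,-.0405,.075],[.085,.0405,.075],[-.085,.0405,.075]])@Rz.T+[p[0],p[1],0])
cv2.imwrite('pics/ov.png',c)
E
python3 m2.py
```

```text
cap_wide 2 (array([ 0.5437,  0.2545, -0.3977,  0.0084]), np.float64(0.43889935315173223))
cap_wide 1 (array([ 0.5444,  0.2555, -0.3939]), np.float64(0.08423499148172797))
cap_narrow 2 (array([0.4516, 0.0778, 0.6027, 0.003 ]), np.float64(0.376834654069063))
cap_narrow 1 (array([ 0.4506,  0.0796, -2.5443]), np.float64(0.0979746784322435))
rack (array([ 0.5444,  0.2537, -0.3657]), np.float64(0.1987417968726065))
rack (array([ 0.5441,  0.2519, -0.3753]), np.float64(0.06327122955584608))
rack (array([ 0.5442,  0.2556, -0.392 ]), np.float64(0.09201437584379568))
```

View pics/ov.png

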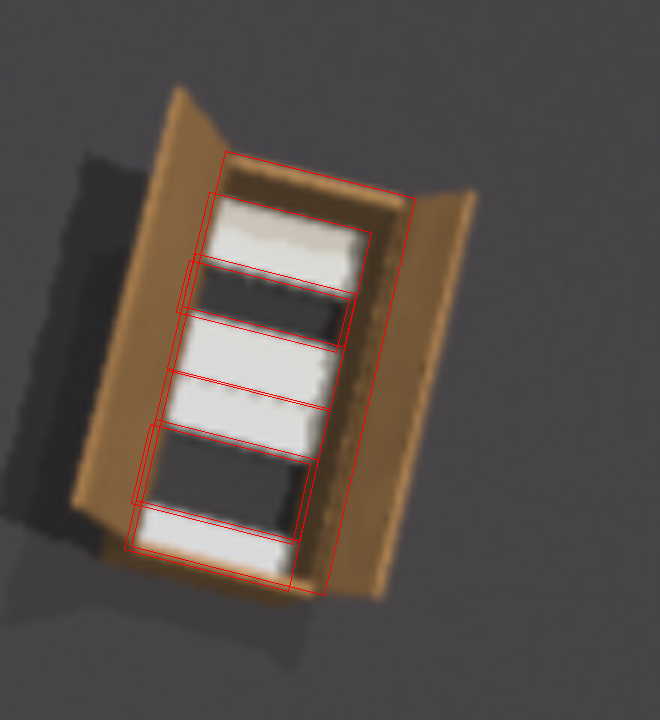

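The pictures show:
- **Wide cap:** steel cap in the rack at top (217,204). This is the one I want. The blue look-alike stands at top (242,155).
- **Narrow cap:** free on the mat at top (285,241).
- **Carton:** wide pocket in the low-x half, narrow pocket in the high-x half. The long flap is on the left (+y) and the short flap on the right. My overlay matches the pockets along carton x.

The two cameras differ by about 4 mm in y. I'll resolve that with the held cap.

```bash
cat >> h.py <<'E'
def go(*T):
    s=sense(); M=Rm(s['tool_rot']); p=np.array(s['tcp_pos']); psi=np.arctan2(M[1,1],M[0,1])
    print('t',round(s['t'],2),'tcp',p.round(4),'psi',round(psi,3),'w',round(s['grip_width'],4),'j1,j6',s['joints'][[0,5]].round(2))
    for x,y,z,a in T:
        d=M.T@(np.array([x,y,z])-p)*1000; th=(psi-a+np.pi/2)%np.pi-np.pi/2
        print([d.round(1).tolist(),round(th,3)], 'rows',int(np.ceil(max(np.linalg.norm(d)/50,abs(th)/.15))))
E
python3 -c "
from h import *
go((.4512,.0785,.205,.6),(.4512,.0785,.02,.6))"
```

```text
t 1.6 tcp [0.1436 0.6339 0.2054] psi 1.348 w 0.0939 j1,j6 [ 1.17 -0.17]
[[-422.7, -473.7, 0.5], np.float64(0.748)] rows 13
[[-422.7, -473.7, 185.5], np.float64(0.748)] rows 14
```

>>> send_rows([
  [[-423,-474,0],0.748],
  [[-423,-474,0],0.748],
  [[-423,-474,0],0.748],
  [[-423,-474,0],0.748],
  [[-423,-474,0],0.748],
  [[-423,-474,0],0.748],
  [[-423,-474,0],0.748],
  [[-423,-474,0],0.748],
  [[-423,-474,0],0.748],
  [[-423,-474,0],0.748],
  [[-423,-474,0],0.748],
  [[-423,-474,0],0.748],
  [[-423,-474,0],0.748],
  [[-423,-474,0],0.748],
  [[-423,-474,100],0.748],
  [[-423,-474,100],0.748],
  [[-423,-474,100],0.748],
], hand=0.6, force=30)

```text
t: 3.3
tcp_pos: [0.4455, 0.0792, 0.0993]
tool_rot: [-1.459, -2.768, 0.009]
ft_force: [-1.1, 0.0, -0.6]
grip_width: 0.0564
grasp_force: 0.0
```

```bash
python3 -c "
from h import *
go((.4512,.0785,.020,.6))
s=snapshot('top'); cv2.imwrite('pics/a.png',cv2.resize(s['img'][160:310,190:390],None,fx=4,fy=4)[:,:,::-1])"
```

```text
t 3.3 tcp [0.4455 0.0792 0.0993] psi 0.601 w 0.0564 j1,j6 [-0.08 -0.68]
[[-4.5, 5.2, 79.2], np.float64(0.001)] rows 2
```

>>> send_rows([
  [[-4,5,40],0],
  [[-4,5,60],0],
  [[-4,5,79],0],
  [[-4,5,79],0],
  [[-4,5,79],0],
])

```text
t: 3.85
tcp_pos: [0.4598, 0.078, 0.0289]
tool_rot: [1.463, 2.776, 0.002]
ft_force: [0.6, -1.5, -0.0]
grip_width: 0.0563
grasp_force: 0.0
```

```bash
python3 -c "
from h import *
go((.4512,.0785,.020,.6))"
```

```text
t 3.85 tcp [0.4598 0.078  0.0289] psi 0.601 w 0.0563 j1,j6 [-0.08 -0.68]
[[5.3, -6.8, 8.9], np.float64(0.001)] rows 1
```

>>> send_rows([
  [[4,-5,0],0],
  [[4,-5,6],0],
  [[4,-5,6],0],
  [[4,-5,6],0],
  [[4,-5,6],0],
  [[4,-5,6],0],
])

```text
t: 4.45
tcp_pos: [0.4516, 0.0782, 0.0206]
tool_rot: [1.466, 2.778, 0.0]
ft_force: [-0.1, 0.6, -1.4]
grip_width: 0.0564
grasp_force: 0.0
```

```bash
python3 -c "
from h import *
go((.4512,.0785,.020,.6))"
```

```text
t 4.45 tcp [0.4516 0.0782 0.0206] psi 0.6 w 0.0564 j1,j6 [-0.08 -0.68]
[[0.5, -0.1, 0.6], np.float64(-0.0)] rows 1
```

>>> send_rows([
  [[0,0,0],0],
  [[0,0,0],0],
  [[0,0,0],0],
  [[0,0,0],0],
  [[0,0,0],0],
  [[0,0,0],0],
  [[0,0,0],0],
  [[0,0,0],0],
  [[0,0,-50],0],
  [[0,0,-100],0],
  [[0,0,-100],0],
  [[0,0,-100],0],
  [[0,0,-100],0],
  [[0,0,-100],0],
], hand=0, force=40)

```text
t: 5.85
tcp_pos: [0.4497, 0.0783, 0.1182]
tool_rot: [-1.464, -2.775, 0.003]
ft_force: [-0.4, -0.4, -2.2]
grip_width: 0.0176
grasp_force: 40.0
```

```bash
python3 - <<'E'
from fit import *
np.set_printoptions(precision=4,suppress=True)
go((.6357,-.1523,.21,-.245))
for n in('scene','top'):
    s=snapshot(n); save(s,'held_%s.png'%n)
    q=proj(s,[.4516,.0782,.12])[0].astype(int)
    cv2.imwrite('pics/hc_%s.png'%n,cv2.resize(s['img'][q[1]-60:q[1]+60,q[0]-80:q[0]+80],None,fx=4,fy=4,interpolation=cv2.INTER_CUBIC)[:,:,::-1])
    print(n,q,[(round(float(r['conf']),2),r['centre']) for r in recognise(n,'cap_narrow')])
    for r in masks_of(n,'cap_narrow'):
        m=r['region'].astype(float); print(round(float(r['conf']),2),m.sum(),np.argwhere(m).mean(0)[::-1])
E
python3 - <<'E'
import cv2,numpy as np
a=[cv2.imread('pics/hc_%s.png'%n) for n in('scene','top')]
cv2.imwrite('pics/hc.png',cv2.resize(np.hstack(a),(800,300)))
E
```

```text
t 5.85 tcp [0.4497 0.0783 0.1182] psi 0.6 w 0.0176 j1,j6 [-0.08 -0.68]
[[-295.1, 23.0, -92.7], np.float64(0.845)] rows 7
scene [306 153] [(0.86, [0.4619, 0.0744, 0.1325])]
0.61 384.0 [305.3099 152.2891]
top [285 239] []
```

View pics/hc.png

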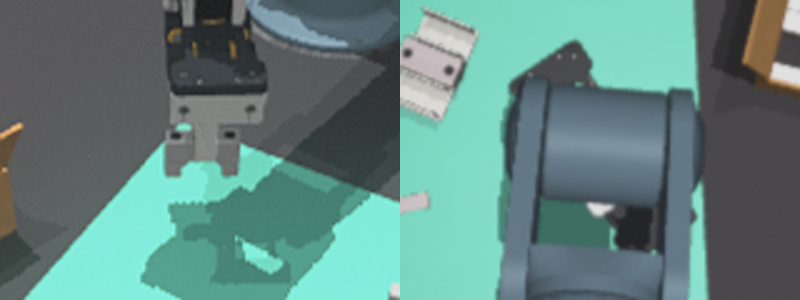

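The scene view shows the narrow cap held level, spanning scene columns about 292 to 321. The top view is hidden by the arm. I'll use the scene view to calibrate.

```bash
python3 - <<'E'
from fit import *
np.set_printoptions(precision=2,suppress=True)
s=snapshot('scene'); m=[r['region'] for r in masks_of('scene','cap_narrow')][0]
g=sense(); t=np.array(g['tcp_pos']); M=Rm(g['tool_rot']); psi=np.arctan2(M[1,1],M[0,1])
def box2(dx,dy,dz): # cap shifted along its length etc
    d=dy*np.array([-np.sin(psi),np.cos(psi)])+dx*np.array([np.cos(psi),np.sin(psi)])
    return cap(.018)([t[0]+d[0],t[1]+d[1],psi,t[2]-.020+dz])
ys,xs=np.where(m); print('mask',xs.min(),xs.max(),ys.min(),ys.max())
for d in(-.004,-.002,0,.002,.004):
    r=render(s,box2(0,d,0))>.5; y,x=np.where(r); print(d,x.min(),x.max(),y.min(),y.max(),'px/ends',proj(s,box2(0,d,0)[0])[:,0].round(1))
F=lambda l:np.r_[t[:2],t[2]]+M@np.array(l)
print('finger tips front',proj(s,[F([-.008,sg*.015,0]) for sg in(-1,1)]+[F([.008,sg*.015,0]) for sg in(-1,1)]))
im=s['img'][110:190,265:345]; cv2.imwrite('pics/f.png',cv2.resize(im,None,fx=7,fy=7,interpolation=cv2.INTER_NEAREST)[:,:,::-1])
E
```

```text
mask 291 321 143 163
-0.004 290 320 144 163 px/ends [289.6 289.8 318.4 319.7 289.9 290.1 319.1 320.5]
-0.002 291 321 144 163 px/ends [290.5 290.7 319.3 320.7 290.8 291.1 320.1 321.4]
0 292 322 144 163 px/ends [291.4 291.7 320.2 321.6 291.7 292.  321.  322.4]
0.002 293 323 144 163 px/ends [292.3 292.6 321.1 322.5 292.6 293.  321.9 323.3]
0.004 294 324 144 163 px/ends [293.2 293.5 322.  323.5 293.5 293.9 322.8 324.3]
finger tips front [[302.38 148.97]
 [303.2  158.13]
 [309.69 148.84]
 [310.69 158.  ]]
```

View pics/f.png

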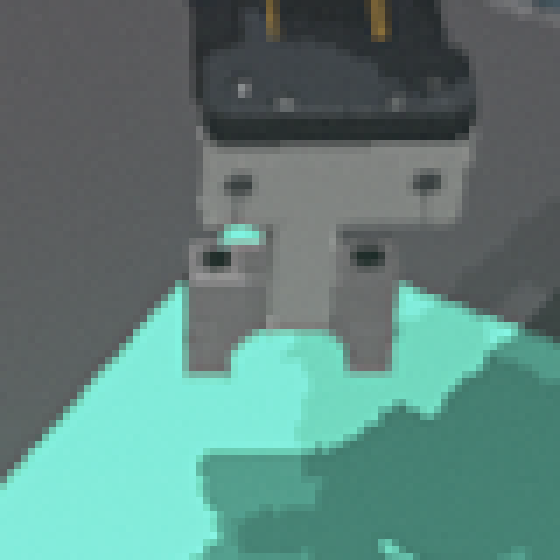

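```bash
python3 -c "
from h import *
go((.637,-.1521,.205,-.245))"
```

```text
t 6.25 tcp [0.4514 0.0782 0.1203] psi 0.6 w 0.018 j1,j6 [-0.08 -0.68]
[[-294.9, 23.2, -84.8], np.float64(0.845)] rows 7
```

>>> send_rows([
  [[0,0,-50],0],
  [[0,0,-85],0],
  [[-295,23,-85],0.845],
  [[-295,23,-85],0.845],
  [[-295,23,-85],0.845],
  [[-295,23,-85],0.845],
  [[-295,23,-85],0.845],
  [[-295,23,-85],0.845],
  [[-295,23,-85],0.845],
  [[-295,23,-85],0.845],
  [[-295,23,-85],0.845],
  [[-295,23,-85],0.845],
  [[-295,23,-85],0.845],
  [[-295,23,-85],0.845],
  [[-295,23,-85],0.845],
])

```text
t: 7.75
tcp_pos: [0.6369, -0.1519, 0.2058]
tool_rot: [2.475, 1.934, 0.0]
ft_force: [-0.0, -0.2, -2.3]
grip_width: 0.0176
grasp_force: 40.0
```

```bash
cat > chk.py <<'E'
from fit import *
np.set_printoptions(precision=4,suppress=True)
import sys
w,dz,thing=float(sys.argv[1]),float(sys.argv[2]),sys.argv[3]
s=snapshot('scene'); g=sense(); t=np.array(g['tcp_pos']); M=Rm(g['tool_rot']); psi=np.arctan2(M[1,1],M[0,1])
c=proj(s,t)[0]
def px(d): return ((t[:2]+d[0]*np.array([np.cos(psi),np.sin(psi)])+d[1]*np.array([-np.sin(psi),np.cos(psi)])))
for r in masks_of('scene',thing):
    m=r['region'].astype(float); ce=np.argwhere(m).mean(0)[::-1]
    if np.hypot(*(ce-c))<25:
        o=fit(lambda d:cap(w)([*px(d),psi,t[2]-dz+d[2]]),[0,0,0],[.004,.004,.003],[(s,m)])
        print('conf',r['conf'],'cap-tcp along x,y,z mm',o[0]*1000,'cost',o[1])
print('psi',psi,'t',t)
cv2.imwrite('pics/'+sys.argv[4],cv2.resize(s['img'][90:230,110:290],None,fx=4,fy=4,interpolation=cv2.INTER_CUBIC)[:,:,::-1])
E
python3 chk.py .018 .020 cap_narrow b.png; python3 -c "
from h import *
go((.637,-.1521,.205,-.245))"
```

```text
conf 0.83 cap-tcp along x,y,z mm [ 0.0831 -0.8447 -0.6658] cost 0.4583330412288019
psi -0.2445876209100671 t [ 0.6369 -0.152   0.2057]
t 7.85 tcp [ 0.6369 -0.1521  0.2056] psi -0.245 w 0.0181 j1,j6 [-0.41 -0.16]
[[0.0, 0.1, 0.6], np.float64(0.0)] rows 1
```

>>> send_rows([
  [[0,0,40],0],
  [[0,0,80],0],
  [[0,0,110],0],
  [[0,0,130],0],
  [[0,0,150],0],
  [[0,0,155],0],
  [[0,0,155],0],
  [[0,0,155],0],
])

```text
t: 8.65
tcp_pos: [0.6379, -0.1527, 0.0518]
tool_rot: [2.475, 1.932, 0.002]
ft_force: [-0.1, 0.2, -2.6]
grip_width: 0.0177
grasp_force: 40.0
```

```bash
python3 -c "
from h import *
go((.637,-.1521,.029,-.245)); print(sense()['ft_force'],sense()['ft_torque'])
a=snapshot('top'); b=snapshot('scene')
q=proj(a,[.6,-.14,.1])[0].astype(int); r=proj(b,[.6,-.14,.1])[0].astype(int)
f=lambda i,q:cv2.resize(i[q[1]-50:q[1]+50,q[0]-65:q[0]+65],None,fx=3,fy=3,interpolation=cv2.INTER_CUBIC)
cv2.imwrite('pics/c.png',np.hstack([f(a['img'],q),f(b['img'],r)])[:,:,::-1])"
```

```text
t 8.65 tcp [ 0.6379 -0.1527  0.0518] psi -0.245 w 0.0177 j1,j6 [-0.41 -0.16]
[[0.3, -1.0, 22.8], np.float64(0.0)] rows 1
[-0.05710335  0.20096319 -2.61578161] [-0.10681645  0.01898391 -0.01385704]
```

View pics/c.png

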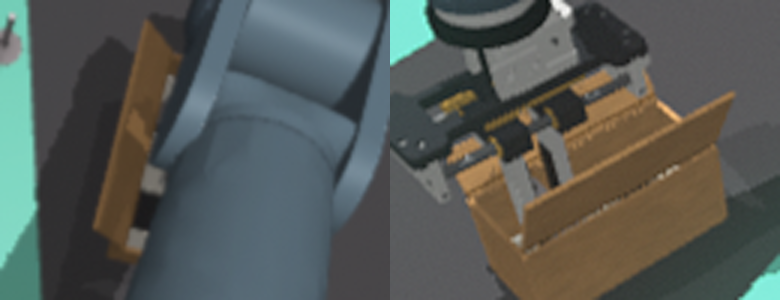

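The gripper is inside the carton between the flaps and nothing is touching. Next I lower slowly.

>>> send_rows([
  [[0,0,3],0],
  [[0,0,6],0],
  [[0,0,9],0],
  [[0,0,11],0],
  [[0,0,13],0],
  [[0,0,13],0],
  [[0,0,13],0],
  [[0,0,13],0],
])

```text
t: 9.55
tcp_pos: [0.6371, -0.1523, 0.0376]
tool_rot: [2.476, 1.933, 0.0]
ft_force: [0.1, 0.5, -2.1]
grip_width: 0.0178
grasp_force: 40.0
```

>>> send_rows([
  [[0,0,3],0],
  [[0,0,5],0],
  [[0,0,7],0],
  [[0,0,8],0],
  [[0,0,9],0],
  [[0,0,9],0],
  [[0,0,9],0],
  [[0,0,9],0],
])

```text
t: 10.35
tcp_pos: [0.6371, -0.1523, 0.0295]
tool_rot: [-2.476, -1.933, 0.0]
ft_force: [-3.0, 1.3, 5.2]
grip_width: 0.0175
grasp_force: 40.0
```

>>> send_rows([
  [[0,0,0],0],
  [[0,0,0],0],
  [[0,0,0],0],
  [[0,0,0],0],
  [[0,0,0],0],
  [[0,0,-20],0],
  [[0,0,-60],0],
  [[0,0,-110],0],
  [[0,0,-150],0],
  [[0,0,-176],0],
  [[0,0,-176],0],
  [[0,0,-176],0],
  [[0,0,-176],0],
  [[0,0,-176],0],
], hand=0.34)

```text
t: 11.75
tcp_pos: [0.6359, -0.1519, 0.2019]
tool_rot: [-2.473, -1.931, 0.003]
ft_force: [0.4, -0.1, 1.1]
grip_width: 0.0321
grasp_force: 0.0
```

```bash
python3 -c "
from h import *
go((.545,.2525,.205,-.385+np.pi/2))"
```

```text
t 11.75 tcp [ 0.6359 -0.1519  0.2019] psi -0.245 w 0.0321 j1,j6 [-0.41 -0.16]
[[370.2, -186.3, -2.2], np.float64(-1.431)] rows 10
```

>>> send_rows([
  [[370,-187,0],-1.431],
  [[370,-187,0],-1.431],
  [[370,-187,0],-1.431],
  [[370,-187,0],-1.431],
  [[370,-187,0],-1.431],
  [[370,-187,0],-1.431],
  [[370,-187,0],-1.431],
  [[370,-187,0],-1.431],
  [[370,-187,0],-1.431],
  [[370,-187,0],-1.431],
  [[370,-187,0],-1.431],
  [[370,-187,0],-1.431],
  [[370,-187,0],-1.431],
  [[370,-187,0],-1.431],
  [[370,-187,0],-1.431],
], hand=1.0)

```text
t: 13.25
tcp_pos: [0.5455, 0.2516, 0.2044]
tool_rot: [-0.602, -3.083, 0.0]
ft_force: [-0.1, 0.1, 0.4]
grip_width: 0.094
grasp_force: 0.0
```

```bash
python3 - <<'E'
from fit import *
np.set_printoptions(precision=4,suppress=True)
go((.5445,.2522,.025,-.38+np.pi/2))
s=snapshot('scene')
c=proj(s,[.52,-.04,0])
# narrow cap / carton refit with flaps known
hsv=cv2.cvtColor(s['img'],cv2.COLOR_RGB2HSV)
b=((hsv[...,0]>5)&(hsv[...,0]<25)&(hsv[...,1]>90)&(hsv[...,2]>30)).astype(np.uint8)
k,l,st,ce=cv2.connectedComponentsWithStats(b); i=l[150:200,160:220]; i=np.bincount(i[i>0]).argmax()
m=(l==i).astype(np.uint8); cs,_=cv2.findContours(m,cv2.RETR_EXTERNAL,cv2.CHAIN_APPROX_NONE); f=np.zeros_like(m); cv2.drawContours(f,cs,-1,1,-1)
print('carton',fit(carton,[.597,-.1445,-.245,1.9,2.0],[.005,.005,.03,.1,.1],[(s,f.astype(float))]))
E
```

```text
t 13.25 tcp [0.5455 0.2516 0.2044] psi 1.185 w 0.094 j1,j6 [ 0.24 -0.94]
[[1.1, 0.2, 179.4], np.float64(-0.006)] rows 4
carton (array([ 0.5967, -0.1446, -0.2469,  1.8568,  2.0152]), np.float64(0.017539004629454347))
```

>>> send_rows([
  [[1,0,40],0],
  [[1,0,80],0],
  [[1,0,110],0],
  [[1,0,130],0],
  [[1,0,145],0],
  [[1,0,160],0],
  [[1,0,170],0],
  [[1,0,179],0],
  [[1,0,179],0],
  [[1,0,179],0],
  [[1,0,179],0],
])

```text
t: 14.4
tcp_pos: [0.5451, 0.2526, 0.0264]
tool_rot: [0.6, 3.082, 0.001]
ft_force: [-0.4, 0.1, 0.6]
grip_width: 0.0938
grasp_force: 0.0
```

>>> send_rows([
  [[0,0,0],0],
  [[0,0,0],0],
  [[0,0,0],0],
  [[0,0,0],0],
  [[0,0,0],0],
  [[0,0,0],0],
  [[0,0,0],0],
  [[0,0,0],0],
], hand=0.0, force=40)

```text
t: 15.2
tcp_pos: [0.5445, 0.2525, 0.0256]
tool_rot: [0.601, 3.083, 0.0]
ft_force: [-0.6, 0.3, 1.3]
grip_width: 0.0642
grasp_force: 40.0
```

>>> send_rows([
  [[0,0,-10],0],
  [[0,0,-20],0],
  [[0,0,-30],0],
  [[0,0,-45],0],
  [[0,0,-60],0],
  [[0,0,-80],0],
  [[0,0,-100],0],
  [[0,0,-100],0],
  [[0,0,-100],0],
  [[0,0,-100],0],
  [[0,0,-100],0],
])

```text
t: 16.3
tcp_pos: [0.5434, 0.2521, 0.124]
tool_rot: [-0.6, -3.081, 0.002]
ft_force: [0.5, 1.5, -3.4]
grip_width: 0.0637
grasp_force: 40.0
```

```bash
python3 - <<'E'
from fit import *
go((.555,.07,.125,-.245+np.pi/2),(.555,.07,.02,-.245+np.pi/2))
s=snapshot('scene'); q=proj(s,sense()['tcp_pos'])[0].astype(int); print(q)
cv2.imwrite('pics/d.png',cv2.resize(s['img'][q[1]-50:q[1]+60,q[0]-70:q[0]+70],None,fx=5,fy=5,interpolation=cv2.INTER_CUBIC)[:,:,::-1])
E
```

```text
t 16.3 tcp [0.5434 0.2521 0.124 ] psi 1.186 w 0.0637 j1,j6 [ 0.25 -0.94]
[[-79.1, -164.5, -0.9], np.float64(-0.14)] rows 4
[[-79.3, -164.3, 104.1], np.float64(-0.14)] rows 5
[362 212]
```

View pics/d.png

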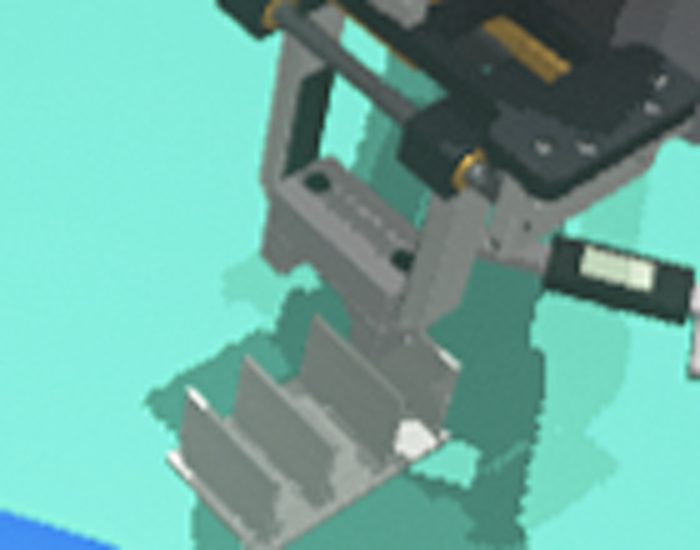

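The wide cap is held level by its ends (crop centre about (330,220)) and clear of the rack.

>>> send_rows([
  [[-79,-165,0],-0.14],
  [[-79,-165,0],-0.14],
  [[-79,-165,0],-0.14],
  [[-79,-165,0],-0.14],
  [[-79,-165,40],-0.14],
  [[-79,-165,70],-0.14],
  [[-79,-165,85],-0.14],
  [[-79,-165,95],-0.14],
  [[-79,-165,100],-0.14],
  [[-79,-165,103],-0.14],
  [[-79,-165,104],-0.14],
  [[-79,-165,105],-0.14],
  [[-79,-165,106],-0.14],
  [[-79,-165,106],-0.14],
  [[-79,-165,106],-0.14],
  [[-79,-165,106],-0.14],
])

```text
t: 17.95
tcp_pos: [0.5558, 0.0698, 0.0196]
tool_rot: [0.384, 3.118, 0.0]
ft_force: [0.7, -0.1, -5.0]
grip_width: 0.0637
grasp_force: 40.0
```

>>> send_rows([
  [[0,0,0.5],0],
  [[0,0,1],0],
  [[0,0,1],0],
  [[0,0,1],0],
])

```text
t: 18.35
tcp_pos: [0.5559, 0.0698, 0.0195]
tool_rot: [-0.383, -3.118, 0.0]
ft_force: [-4.0, -0.6, 5.8]
grip_width: 0.064
grasp_force: 40.0
```

>>> send_rows([
  [[0,0,0],0],
  [[0,0,0],0],
  [[0,0,0],0],
  [[0,0,0],0],
  [[0,0,-30],0],
  [[0,0,-60],0],
  [[0,0,-60],0],
  [[0,0,-60],1.571],
  [[0,0,-60],1.571],
  [[0,0,-60],1.571],
  [[0,0,-60],1.571],
  [[0,0,-60],1.571],
  [[0,0,-60],1.571],
  [[0,0,-60],1.571],
  [[0,0,-60],1.571],
  [[0,0,-60],1.571],
  [[0,0,-60],1.571],
  [[0,0,-60],1.571],
  [[0,0,-60],1.571],
  [[0,0,-60],1.571],
], hand=1.0)

```text
t: 20.35
tcp_pos: [0.5552, 0.0698, 0.0777]
tool_rot: [-2.474, -1.935, 0.001]
ft_force: [0.6, -0.7, -0.4]
grip_width: 0.0939
grasp_force: 0.0
```

```bash
python3 - <<'E'
from h import *
go((.5558,.0698,.0195,-.245))
s=snapshot('scene'); q=proj(s,[.5558,.0698,.03])[0].astype(int); print(q,[(r['conf'],r['centre']) for r in recognise('scene','cap_wide')])
cv2.imwrite('pics/e.png',cv2.resize(s['img'][q[1]-50:q[1]+50,q[0]-65:q[0]+65],None,fx=4,fy=4,interpolation=cv2.INTER_CUBIC)[:,:,::-1])
E
```

```text
t 20.35 tcp [0.5552 0.0698 0.0777] psi -0.243 w 0.0939 j1,j6 [-0.08  0.17]
[[0.1, 0.6, 58.2], np.float64(0.002)] rows 2
[277 209] [(0.94, [0.6812, 0.1936, 0.0352]), (0.81, [0.5604, 0.0759, 0.0422])]
```

View pics/e.png

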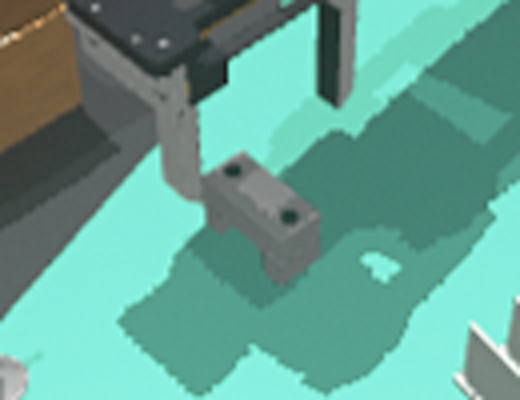

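The cap stands upright on the bench (crop (260,215)) with the fingers straddling its sides.

>>> send_rows([
  [[0,0,30],0],
  [[0,0,48],0],
  [[0,0,58],0],
  [[0,0,58],0],
  [[0,0,58],0],
])

```text
t: 20.95
tcp_pos: [0.5562, 0.0698, 0.021]
tool_rot: [2.475, 1.933, 0.001]
ft_force: [0.2, 0.4, 0.9]
grip_width: 0.094
grasp_force: 0.0
```

>>> send_rows([
  [[0,0,0],0],
  [[0,0,0],0],
  [[0,0,0],0],
  [[0,0,0],0],
  [[0,0,0],0],
  [[0,0,0],0],
  [[0,0,0],0],
  [[0,0,0],0],
  [[0,0,0],0],
  [[0,0,0],0],
], hand=0.0, force=45)

```text
t: 21.95
tcp_pos: [0.5558, 0.0698, 0.0205]
tool_rot: [2.476, 1.933, 0.0]
ft_force: [0.9, -0.2, -0.8]
grip_width: 0.0297
grasp_force: 45.0
```

```bash
python3 -c "
from h import *
c=np.array([.597,-.145]); a=-.245; w=c-.0405*np.array([np.cos(a),np.sin(a)]); print(w)
go((.5558,.0698,.21,a),(*w,.21,a))"
```

```text
[ 0.55770944 -0.13517647]
t 21.95 tcp [0.5558 0.0698 0.0205] psi -0.245 w 0.0297 j1,j6 [-0.08  0.17]
[[0.0, 0.0, -189.5], np.float64(-0.0)] rows 4
[[-198.4, 51.6, -189.5], np.float64(-0.0)] rows 6
```

>>> send_rows([
  [[0,0,-40],0],
  [[0,0,-90],0],
  [[0,0,-140],0],
  [[0,0,-185],0],
  [[-198,51.5,-185],0],
  [[-198,51.5,-185],0],
  [[-198,51.5,-185],0],
  [[-198,51.5,-185],0],
  [[-198,51.5,-185],0],
  [[-198,51.5,-185],0],
  [[-198,51.5,-185],0],
  [[-198,51.5,-145],0],
  [[-198,51.5,-105],0],
  [[-198,51.5,-75],0],
  [[-198,51.5,-50],0],
  [[-198,51.5,-35],0],
  [[-198,51.5,-31],0],
  [[-198,51.5,-31],0],
  [[-198,51.5,-31],0],
  [[-198,51.5,-31],0],
])

```text
t: 23.95
tcp_pos: [0.5588, -0.1352, 0.0532]
tool_rot: [2.474, 1.932, 0.002]
ft_force: [1.0, -0.9, -3.6]
grip_width: 0.0298
grasp_force: 45.0
```

>>> send_rows([
  [[0,0,3],0],
  [[0,0,6],0],
  [[0,0,9],0],
  [[0,0,11],0],
  [[0,0,13],0],
  [[0,0,14],0],
  [[0,0,14],0],
  [[0,0,14],0],
  [[0,0,14],0],
])

```text
t: 24.85
tcp_pos: [0.5577, -0.1348, 0.0376]
tool_rot: [2.476, 1.933, 0.0]
ft_force: [0.3, -0.4, -4.3]
grip_width: 0.0298
grasp_force: 45.0
```

>>> send_rows([
  [[0,0,3],0],
  [[0,0,5],0],
  [[0,0,7],0],
  [[0,0,8],0],
  [[0,0,8.5],0],
  [[0,0,8.5],0],
  [[0,0,8.5],0],
  [[0,0,8.5],0],
])

```text
t: 25.65
tcp_pos: [0.5576, -0.1347, 0.0295]
tool_rot: [-2.476, -1.933, 0.0]
ft_force: [-4.1, 1.9, 4.7]
grip_width: 0.03
grasp_force: 45.0
```

>>> send_rows([
  [[0,0,0],0],
  [[0,0,0],0],
  [[0,0,0],0],
  [[0,0,0],0],
  [[0,0,0],0],
  [[0,0,-20],0],
  [[0,0,-60],0],
  [[0,0,-110],0],
  [[0,0,-150],0],
  [[0,0,-190],0],
  [[0,0,-190],0],
  [[0,0,-190],0],
  [[0,0,-190],0],
  [[0,0,-190],0],
], hand=0.48)

```text
t: 27.05
tcp_pos: [0.5566, -0.1344, 0.2168]
tool_rot: [-2.474, -1.931, 0.003]
ft_force: [-0.6, 0.2, -0.6]
grip_width: 0.0453
grasp_force: 0.0
```

```bash
python3 -c "
from h import *
a=-.245; X=np.array([np.cos(a),np.sin(a)]); Y=np.array([-np.sin(a),np.cos(a)]); c=np.array([.597,-.1445])
f=lambda y,z:(*(c+Y*y),z,a)
go(f(-.115,.22),f(-.115,.095),f(-.03,.095),f(-.02,.085))"
```

```text
t 27.05 tcp [ 0.5566 -0.1344  0.2168] psi -0.245 w 0.0453 j1,j6 [-0.43 -0.19]
[[-115.0, 41.6, -3.5], np.float64(-0.0)] rows 3
[[-115.1, 42.1, 121.5], np.float64(-0.0)] rows 4
[[-30.1, 42.1, 121.6], np.float64(-0.0)] rows 3
[[-20.1, 42.1, 131.6], np.float64(-0.0)] rows 3
```

>>> send_rows([
  [[-115,41,0],0],
  [[-115,41,0],0],
  [[-115,41,0],0],
  [[-115,41,0],0],
  [[-115,41,0],0],
  [[-115,41,0],0],
  [[-115,41,0],0],
], hand=0.0)

```text
t: 27.75
tcp_pos: [0.5695, -0.2548, 0.2189]
tool_rot: [-2.474, -1.935, -0.0]
ft_force: [-0.2, -0.3, 0.3]
grip_width: 0.0006
grasp_force: 0.0
```

```bash
python3 - <<'E'
from fit import *
a=snapshot('top'); b=snapshot('scene')
q=proj(a,[.6,-.14,.05])[0].astype(int); r=proj(b,[.6,-.14,.1])[0].astype(int)
f=lambda i,q:cv2.resize(i[q[1]-50:q[1]+50,q[0]-65:q[0]+65],None,fx=3,fy=3,interpolation=cv2.INTER_CUBIC)
cv2.imwrite('pics/g.png',np.hstack([f(a['img'],q),f(b['img'],r)])[:,:,::-1])
X=-.245; Xv=np.array([np.cos(X),np.sin(X)]); Y=np.array([-np.sin(X),np.cos(X)]); c=np.array([.597,-.1445])
g=lambda y,z:(*(c+Y*y),z,X)
go(g(-.115,.09),g(-.012,.09),g(-.012,.080))
E
```

```text
t 27.85 tcp [ 0.5696 -0.2552  0.2191] psi -0.244 w 0.0 j1,j6 [-0.6  -0.36]
[[-1.0, -0.3, 129.1], np.float64(0.001)] rows 3
[[102.0, -0.1, 129.1], np.float64(0.001)] rows 4
[[102.0, -0.1, 139.1], np.float64(0.001)] rows 4
```

View pics/g.png

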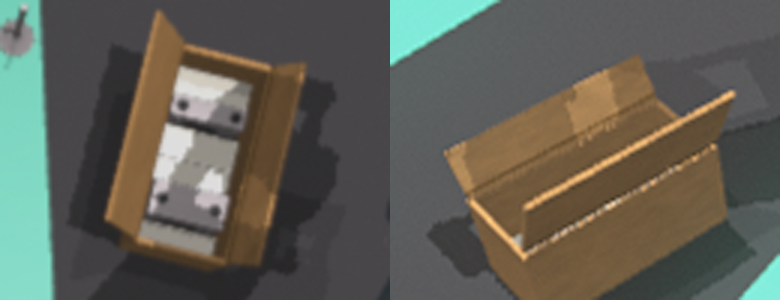

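Both caps sit in their pockets (crop (210,105) and (190,195)) and both flaps are open. Next, the short flap.

>>> send_rows([
  [[0,0,45],0],
  [[0,0,90],0],
  [[0,0,129],0],
  [[0,0,129],0],
  [[20,0,129],0],
  [[40,0,129],0],
  [[55,0,129],0],
  [[65,0,129],0],
  [[75,0,129],0],
  [[85,0,129],0],
  [[95,0,129],0],
  [[102,0,129],0],
  [[102,0,133],0],
  [[102,0,137],0],
  [[102,0,139],0],
  [[102,0,139],0],
  [[102,0,139],0],
  [[102,0,139],0],
])

```text
t: 29.65
tcp_pos: [0.594, -0.1575, 0.0798]
tool_rot: [-2.476, -1.933, 0.0]
ft_force: [-0.6, -0.2, 0.2]
grip_width: 0.0009
grasp_force: 0.0
```

```bash
python3 - <<'E'
from fit import *
b=snapshot('scene'); r=proj(b,[.6,-.14,.1])[0].astype(int)
cv2.imwrite('pics/i.png',cv2.resize(b['img'][r[1]-50:r[1]+50,r[0]-65:r[0]+65],None,fx=5,fy=5,interpolation=cv2.INTER_CUBIC)[:,:,::-1])
E
```

```text
(no output)
```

View pics/i.png

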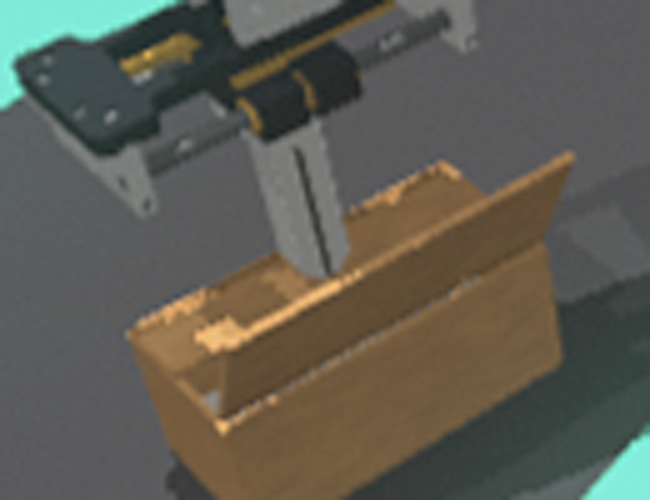

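The short flap lies flat under the finger and the long flap is still open (crop (400,270)). Next, the long flap from outside.

>>> send_rows([
  [[0,0,-40],0],
  [[0,0,-90],0],
  [[0,0,-135],0],
  [[0,0,-140],0],
  [[50,0,-140],0],
  [[100,0,-140],0],
  [[142,0,-140],0],
  [[142,0,-140],0],
  [[142,0,-140],0],
  [[142,0,-140],0],
])

```text
t: 30.7
tcp_pos: [0.6283, -0.0205, 0.2194]
tool_rot: [-2.477, -1.932, 0.001]
ft_force: [0.3, -0.3, 0.2]
grip_width: 0.0005
grasp_force: 0.0
```

```bash
cat > fl.py <<'E'
from fit import *
np.set_printoptions(precision=3,suppress=True)
X=-.245; Y=np.array([-np.sin(X),np.cos(X)]); c=np.array([.597,-.1445])
g=lambda y,z:(*(c+Y*y),z,X)
go(g(.13,.105),g(-.01,.105),g(-.01,.0845))
for n in('scene','top'):
    s=snapshot(n)
    hsv=cv2.cvtColor(s['img'],cv2.COLOR_RGB2HSV)
    b=((hsv[...,0]>5)&(hsv[...,0]<25)&(hsv[...,1]>90)&(hsv[...,2]>30)).astype(np.uint8)
    k,l,st,ce=cv2.connectedComponentsWithStats(b); q=proj(s,[.597,-.1445,.08])[0].astype(int)
    i=l[q[1]-25:q[1]+25,q[0]-25:q[0]+25]; i=np.bincount(i[i>0]).argmax(); m=(l==i).astype(np.uint8)
    cs,_=cv2.findContours(m,cv2.RETR_EXTERNAL,cv2.CHAIN_APPROX_NONE); f=np.zeros_like(m); cv2.drawContours(f,cs,-1,1,-1)
    cxy=[.597,-.1445] if n=='scene' else [.5966,-.140]
    for p0 in([.2,2.],[.2,.2]): print(n,fit(lambda p:carton([*cxy,-.245,*p]),p0,[.2,.2],[(s,f.astype(float))]))
E
python3 fl.py
```

```text
t 30.7 tcp [ 0.628 -0.021  0.219] psi -0.246 w 0.0005 j1,j6 [-0.21  0.03]
[[2.2, -0.2, 114.4], np.float64(-0.001)] rows 3
[[-137.8, -0.1, 114.4], np.float64(-0.001)] rows 4
[[-137.8, -0.1, 134.9], np.float64(-0.001)] rows 4
scene (array([-0.83,  2.02]), np.float64(0.02453676069038191))
scene (array([-0.829, -0.079]), np.float64(0.05252301058922959))
top (array([1.359, 1.702]), np.float64(0.8325093333565038))
top (array([ 1.359, -1.052]), np.float64(0.8314939544533366))
```

>>> send_rows([
  [[0,0,45],0],
  [[0,0,90],0],
  [[0,0,114],0],
  [[0,0,114],0],
  [[-30,0,114],0],
  [[-50,0,114],0],
  [[-65,0,114],0],
  [[-80,0,114],0],
  [[-95,0,114],0],
  [[-110,0,114],0],
  [[-125,0,114],0],
  [[-138,0,114],0],
  [[-140,0,120],0],
  [[-140,0,126],0],
  [[-140,0,131],0],
  [[-140,0,134.5],0],
  [[-140,0,134.5],0],
  [[-140,0,134.5],0],
  [[-140,0,134.5],0],
])

```text
t: 32.7
tcp_pos: [0.5949, -0.1552, 0.0856]
tool_rot: [2.476, 1.934, 0.0]
ft_force: [-0.5, -0.7, 0.1]
grip_width: 0.0007
grasp_force: 0.0
```

>>> send_rows([
  [[0,0,1],0],
  [[0,0,2],0],
  [[0,0,2],0],
  [[0,0,2],0],
  [[0,0,-40],0],
  [[0,0,-90],0],
  [[0,0,-135],0],
  [[-50,0,-135],0],
  [[-100,0,-135],0],
  [[-150,0,-135],0],
  [[-150,0,-135],0],
  [[-150,0,-135],0],
  [[-150,0,-135],0],
])

```text
t: 34.0
tcp_pos: [0.5585, -0.2999, 0.2203]
tool_rot: [-2.475, -1.934, -0.0]
ft_force: [-1.0, 0.7, -0.1]
grip_width: 0.0003
grasp_force: 0.0
```

```bash
python3 fl.py; python3 - <<'E'
from h import *
for n in('scene','top'):
    snapshot(n)
    for t in('flap_long_edge','flap_long','cap_wide','cap_narrow','valve','spring','caliper'): print(n,t,[(round(float(r['conf']),2),np.round(r['centre'],3).tolist()) for r in recognise(n,t)[:2]])
E
```

```text
t 34.0 tcp [ 0.558 -0.3    0.22 ] psi -0.244 w 0.0003 j1,j6 [-0.67 -0.43]
[[290.1, -0.1, 115.4], np.float64(0.001)] rows 7
[[150.1, -0.2, 115.3], np.float64(0.001)] rows 4
[[150.1, -0.2, 135.8], np.float64(0.001)] rows 5
scene (array([0.194, 2.339]), np.float64(0.032067113106188816))
scene (array([-0.   ,  0.021]), np.float64(0.01873242325396096))
top (array([0.151, 1.702]), np.float64(0.03990592585701669))
top (array([ 0.149, -0.066]), np.float64(0.03314666771912744))
scene flap_long_edge [(0.68, [0.604, -0.139, 0.082]), (0.44, [0.617, -0.118, 0.075])]
scene flap_long [(0.84, [0.603, -0.146, 0.084])]
scene cap_wide [(0.7, [0.684, 0.194, 0.038]), (0.5, [0.55, 0.258, 0.024])]
scene cap_narrow []
scene valve [(0.49, [0.709, 0.007, 0.013])]
scene spring [(0.61, [0.788, 0.166, 0.046])]
scene caliper [(0.69, [0.397, 0.346, 0.01])]
top flap_long_edge [(0.71, [0.596, -0.144, 0.082])]
top flap_long [(0.61, [0.596, -0.141, 0.085])]
top cap_wide [(0.8, [0.668, 0.19, 0.037])]
top cap_narrow []
top valve [(0.64, [0.713, 0.007, 0.007]), (0.27, [0.542, 0.255, 0.005])]
top spring [(0.63, [0.777, 0.157, 0.045]), (0.22, [0.595, -0.137, 0.08])]
top caliper [(0.76, [0.387, 0.347, 0.008]), (0.42, [0.596, -0.143, 0.088])]
```

Both views show the long flap flat (fitted angle about 0.02 rad), and the caps were seen seated before folding. The bystanders read where they started, so I'm handing in.

```bash
python3 -c "
from station import workorder
print(workorder.sign_off())"
```

```text
the job is handed in; nothing more can be done
None
```

The job is handed in at about 34 s of robot time: both caps were seen in their pockets, the short flap and then the long flap were folded flat, and the valve, spring and caliper read as unmoved; sign-off gave no verdict.

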